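Spin the bench turntable and ride along above the ring on it

ROBOT

A 6-joint arm with a two-finger parallel gripper is mounted at the origin on the work surface. World frame = base frame: x ahead of the robot, y to its left, z up, the work surface at z = 0. Lengths are in mm, angles in rad, forces in N, time in s.
With the tool pointing down it reaches from about 425 to 950 mm from the base axis. Payload 14.7 kg.
Tool frame: the origin (TCP) lies between the finger pads, 19 mm behind the fingertips; this is the grasp point; z points along the fingers, y is the line along which they close (so a half turn about z gives the same grasp; the last joint's range is limited). The gripper opens to 85 mm and grips with 20 to 120 N. Pads are 22 mm wide; open, the fingers measure 114 mm over their backs; the gripper's body (76 mm by 85 mm) begins 54 mm behind the grasp point. The pads swing forward as they close: fully open they stand 13 mm farther back than shut.
Start: joints at [1.159, 0.48, 1.596, -0, 1.065, -0.047], TCP at [231.871, 607.23, 249.997] pointing down, gripper open.
Joint ranges: [-2.75, 2.75], [-0.82, 2.05], [0.23, 2.67], [-1.56, 4.7], [0.09, 2.69], [-2.92, 2.92]. Speed limits (rad/s): [1.89, 1.89, 2.39, 3.01, 3.01, 3.01].

INTERFACE

Orientations are given as a unit quaternion [x, y, z, w].
In Python, from cell import ctrl gives the robot as it stands. The module is installed in compiled form; this text tells all that it offers.
- The arm moves only by the tool jog_arm, never from a script. Its argument "rows" is a list of rows, each a list of 6 numbers: the shift along the tool's x, y, z scaled (see below), then the turn, a rotation vector about the tool's x, y, z scaled (see below). A call has exactly 8 rows; each row is the pose to reach, as a shift and turn from the pose commanded when the call began, along the tool's axes at that moment; what a row does not reach only later rows make up. The controller multiplies each number of a shift by 0.1 m and each number of a turn by 45 degrees. A row lasts 1/8 s, in which the tool goes at most 62.5 mm and 10.7 degrees, less where a joint would pass 70% of its speed; a pose out of reach is approached as far as the arm can. A call with a number of a shift or a turn outside -1 to 1 is refused whole. A call with a gripper value outside its range is refused whole. "gripper" is the finger opening in mm, from 0 to 85.4, set as the call begins (left out, the last holds). The fingers move at their own pace and stop on an object; "newtons" is the grip in N (left out, the last holds). Time passes only in rows, so rows that repeat a pose let the fingers close, or fill a call up. It gives the time, the measured TCP pose, the force, the opening and the grip force at its end, in the units of the state.
- ctrl.get_obs(): the state, without advancing time (a new reading comes with each control period).
- ctrl.read_camera(name): name is "scene" or "top"; returns a dict with "color" (480x640x3 uint8, red, green, blue), "range_z" (480x640 float32, mm along the optical axis (not along the pixel's ray), 0 where there is no reading), "vertical_fov" (degrees; the focal length in pixels is half the picture's height over the tangent of half this angle, whatever the lens; pixels are square), "cx", "cy" (the principal point, pixels), "distortion" ([k1, k2, p1, p2, k3] as OpenCV has them; the pictures are not rectified), "pose" (4x4, takes a point from camera to world coordinates). Camera axes: x right, y down, z forward; pixel columns grow to the right and rows downward; lengths in mm; the calibration is good to about 2 mm. A picture is of the moment at which its call begins.
- ctrl.close_job(): hands the job in; it is judged then, once.
The state is a dict: "t": time; "joints": joint angles; "dq": joint speeds; "joint_torque": joint torques, N m; "ee_pos": TCP position; "orientation": TCP orientation; "force": force on the tool from outside, world axes, zero at the start; "ft_torque": the same for the moment, N m; "grip_width": finger opening in mm; "gripper_force": force on a finger pad.
Only numpy, scipy, OpenCV 4.12 (cv2) and the standard library are available. Lean on these libraries where they do the work, as an engineer would, in place of code of your own. Each camera call takes 0.05 s, during which the arm holds its last target. There are 200 camera calls.

TASK

Check the ring on the jeweller's turntable while it turns: with the fingers, set the platter turning by its red knob at about one turn in five seconds (either way round, never faster than a turn in three seconds) and let go of it. While it coasts on untouched, keep the gripper pointing down with its tool point within about 25 mm of the viewing point straight above the ring stand, following it round for six seconds without a break. Then bring the platter gently to a stop with the fingers while it is still coasting and leave it at rest and free, never touching the ring stand or upsetting it, and leaving the other things on the bench alone.

Things in the scene. Friction and masses are not known exactly. Their poses are not given: they have to be found in the camera images.
- platter (a joint): angle of the platter about its upright axis, rad, unlimited, 0 at the start, growing counter-clockwise seen from above. Moment of inertia nominally 0.023 kg m2 with the stand on it (varies by some 20 percent); bearing drag 0.0006 N m dry plus 0.0006 N m s/rad: at 1.2 rad/s it loses about 0.06 rad/s each second; left alone it turns for well over 15 s
- hub (a point): middle of the upper face of the platter, a dark steel disc with white face, radius 120 mm, 16 mm thick, 3 kg; on its axis, 75 mm above the bench; its z points up, and its x points horizontally towards the red knob, turning with the platter. Below is a fixed grey cast foot, radius 85 mm
- knob (a point): centre of the top of the red push knob, an upright cylinder 32 mm in diameter and 55 mm tall with a brass band, fixed on the platter 95 mm from the axis; its foot is on the platter's face. It can be pushed sideways with the closed fingers or taken between them
- seat (a point): centre of the ring stand's seat, on the platter's face 85 mm from the axis, diametrically across from the knob: a low brass rim 4 mm high, inside radius 23 mm
- stand: loose dark wooden ring stand, a cone 55 mm tall with a foot 44 mm in diameter, carrying a brass ring with a blue stone, 0.15 kg; origin at the centre of its underside, z up. It stands in the seat and rides with the platter
- view (a point): the viewing point: in the air on the stand's axis, 105 mm above its underside, 50 mm above its tip, moving with it. The tool point (TCP) is to stay within about 25 mm of it while following
- jar: bystander: amber jar with black lid, 60 mm diameter, 80 mm tall; origin at centre of underside
- block: bystander: steel bench block on rubber, 70 x 70 x 25 mm; origin at centre of underside
- clamp: bystander: wooden ring clamp lying flat, 120 x 26 mm, about 18 mm thick (brass ferrule to 29 mm); origin at centre of underside
Things that resemble listed ones, but are neither listed nor needed, are in the scene too. What is shaped like the stand but purple is not meant.

How it is judged (in metres and radians):
On the way, in this order (a step that is already met when the one before it is completed fails the run):
1. the platter turns by itself at 0.8 rad/s or more (either way), with the fingers off it ((velocity of joint platter above 0.8 rad/s or velocity of joint platter below -0.8 rad/s) and contact force between the fingers and platter below 0.3 N), for 0.2 s.
2. for 6 s without a break the tool point stays within 28 mm of the viewing point, while the platter turns at more than 0.5 rad/s untouched (distance between the grasp point and view below 0.028 m and (velocity of joint platter above 0.5 rad/s or velocity of joint platter below -0.5 rad/s) and contact force between the fingers and platter below 0.3 N and angle between the grasp point's own z axis and vertical above 2.6 rad), for 6 s.
3. the fingers touch the platter or its knob while it is still turning (contact force between the fingers and platter above 0.1 N and (velocity of joint platter above 0.1 rad/s or velocity of joint platter below -0.1 rad/s)).
4. the platter has been brought to a stop (velocity of joint platter between -0.05 and 0.05 rad/s), for 0.2 s.
At the end, for the whole second after the job is handed in: The platter is at rest (below 0.05 rad/s) and released, the ring stand upright (within 0.1 rad) in its seat (within 10 mm), jar, block and clamp within 20 mm of where they were (all of step 4 and horizontal distance between stand and seat below 0.01 m and angle between stand's own z axis and vertical below 0.1 rad and distance between stand and seat below 0.012 m and distance of each of jar, block, clamp from where it was at the start of the episode below 0.02 m); the robot touches nothing.
It fails at once if the platter is spun faster than 2.4 rad/s (velocity of joint platter above 2.4 rad/s or velocity of joint platter below -2.4 rad/s).
It fails at once if the fingers hit or press the platter or knob with more than 25 N (contact force between the fingers and platter above 25 N).
It fails at once if the ring stand is touched (contact force between the fingers and stand above 0.5 N).
It fails at once if the ring stand tips or leaves its seat (angle between stand's own z axis and vertical above 0.3 rad or distance between stand and seat above 0.02 m).
It fails at once if a bystander is pushed about (distance of any of jar, block, clamp from where it was at the start of the episode above 0.03 m).
It also fails if it takes over 58 s, if anything falls off the work surface, if the arm or the gripper's body presses on something with over 40 N, if the wrist force passes 120 N, or if a joint passes its speed limit or range.

## Working session

There is one attempt and no reset: what is moved stays moved. The work goes in short steps, Python scripts to look and compute and a tool call to move; the robot and the scene stay as the last step left them, time stands still between calls to the robot, and variables do not carry over. Pictures are saved under pics/ and viewed, at most 10 in all, crops included, and the job is handed in when it is done.

Besides the shell and the picture viewer there is one more tool, called after "Emit:" as name(argument=value, ...), one argument or row to a line, values as JSON. jog_arm: Moves the arm, as the interface text tells. Shifts and turns lie within -1 to 1; 1 stands for 0.1 m of shift or 45 degrees of turn. Its arguments: {"type":"object","properties":{"rows":{"type":"array"},"gripper":{"type":"number"},"newtons":{"type":"number"}},"required":["rows"]}

```bash
mkdir -p pics
python3 - <<'E'
from cell import ctrl
import cv2,numpy as np
for n in("scene","top"):
    c=ctrl.read_camera(n); cv2.imwrite(f"pics/{n}0.png",c["color"][:,:,::-1])
    np.savez(f"{n}0.npz",**c); print(n,c["vertical_fov"],c["cx"],c["cy"],c["distortion"],np.round(c["pose"],3).tolist())
o=ctrl.get_obs();print(o)
E
```

```text
scene 50.5856741337903 312.7248933642048 233.00398110589796 [-0.01540554  0.          0.          0.          0.        ] [[0.781, 0.383, -0.493, 1037.345], [0.624, -0.465, 0.628, -650.166], [0.011, -0.798, -0.602, 656.17], [0.0, 0.0, 0.0, 1.0]]
top 42.171787348313586 309.76641024810846 241.53499807053169 [0.04686732 0.         0.         0.         0.        ] [[0.004, -0.985, 0.175, 362.919], [-1.0, -0.004, 0.004, -62.585], [-0.003, -0.175, -0.985, 1461.807], [0.0, 0.0, 0.0, 1.0]]
{'t': 0.1, 'joints': array([ 1.15941053e+00,  4.80753949e-01,  1.59680023e+00, -6.83530582e-06,
        1.06507732e+00, -4.66168829e-02]), 'dq': array([ 4.78312410e-04, -1.80452372e-03, -1.89042133e-03, -1.29751568e-03,
        6.50319275e-05, -8.53453183e-04]), 'joint_torque': array([ 7.71889299e-04, -9.52249432e+01, -4.31047225e+01, -1.05156500e-04,
        5.08779689e-03,  3.91721505e-05]), 'ee_pos': array([231.73562355, 606.93035583, 249.4503592 ]), 'orientation': array([ 1.81373341e-01,  9.83414176e-01, -5.06540487e-04, -1.15000506e-04]), 'force': array([0.10313622, 0.55966916, 0.61150135]), 'ft_torque': array([-0.03768004, -0.00303877, -0.01393039]), 'gripper_force': 0.0, 'grip_width': 85.56237787743015}
```

View pics/top0.png

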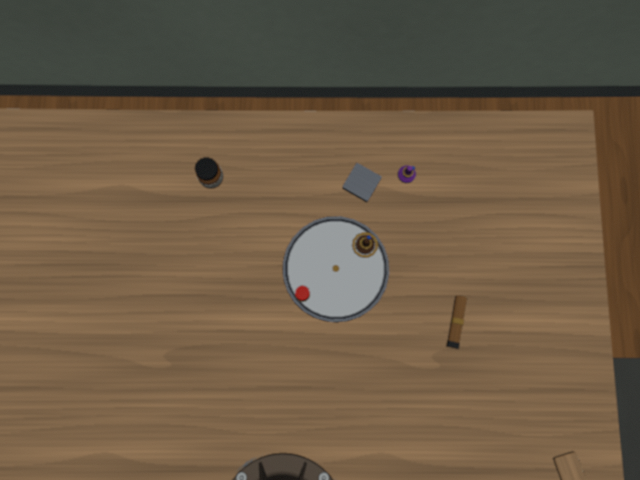

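View pics/scene0.png

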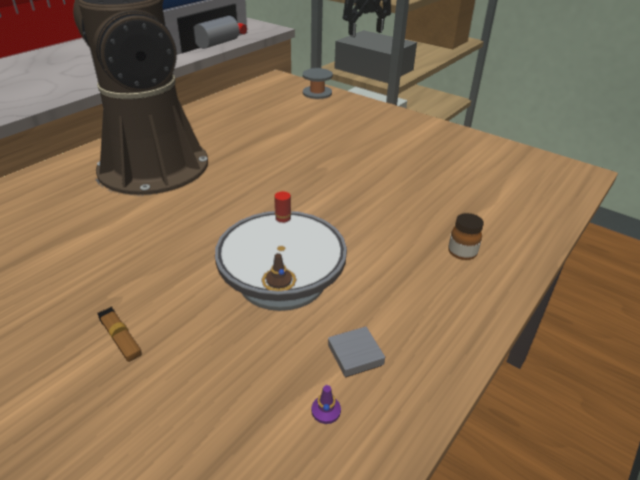

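The top view shows the platter centre near (336,269), the red knob at (302,293) and the ring stand at (365,244). The jar is at (208,172), the block at (362,182), the clamp at (457,322) and the purple decoy at (407,174). The scene view agrees.

```bash
cat > h.py <<'E'
import numpy as np,cv2
def ray(c,uv,z):
    f=240/np.tan(np.radians(float(c["vertical_fov"]))/2)
    K=np.array([[f,0,float(c["cx"])],[0,f,float(c["cy"])],[0,0,1]])
    p=cv2.undistortPoints(np.array(uv,float).reshape(-1,1,2),K,np.array(c["distortion"]))[:,0]
    d=np.c_[p,np.ones(len(p))]@c["pose"][:3,:3].T; o=c["pose"][:3,3]
    return o+d*((z-o[2])/d[:,2])[:,None]
def red(c,box):
    h=cv2.cvtColor(c["color"],cv2.COLOR_RGB2HSV); m=((h[...,0]<6)|(h[...,0]>174))&(h[...,1]>180)&(h[...,2]>90)
    k=np.zeros_like(m);k[box[1]:box[3],box[0]:box[2]]=1; m=m&k
    return m
E
python3 - <<'E'
from h import *
t=dict(np.load("top0.npz")); s=dict(np.load("scene0.npz"))
h=cv2.cvtColor(t["color"],cv2.COLOR_RGB2HSV)
m=((h[...,1]<40)&(h[...,2]>150)).astype(np.uint8); m[:200]=0;m[330:]=0;m[:,:270]=0;m[:,400:]=0
cn=max(cv2.findContours(m,0,1)[0],key=cv2.contourArea)
P=ray(t,cv2.convexHull(cn)[:,0],75)[:,:2]
(c,r)=cv2.minEnclosingCircle(P.astype(np.float32)); A=np.c_[2*P,np.ones(len(P))];q=np.linalg.lstsq(A,(P**2).sum(1),rcond=None)[0]
print("hub",c,r,q[:2],np.sqrt(q[2]+q[0]**2+q[1]**2))
m=red(t,(270,200,400,330)); v,u=np.nonzero(m); print("redpx",len(u),u.min(),u.max(),v.min(),v.max())
print("knob",ray(t,[[u.mean(),v.mean()]],130),ray(t,[[u.mean(),v.min()+5]],130))
# brass centre dot
print("dot",ray(t,[[335.5,268]],75))
b=((h[...,0]>8)&(h[...,0]<30)&(h[...,1]>90)).astype(np.uint8)
for uv,z in(((365,244),100),((208,168),80),((362,180),25),((407,174),20),((457,322),15)): print(uv,ray(t,[uv],z).round(0))
m=red(s,(250,180,310,240)); v,u=np.nonzero(m);print("scene",u.min(),u.max(),v.min(),v.max(),ray(s,[[u.mean(),v.min()+4]],130))
# depth points in platter region of top camera
f=240/np.tan(np.radians(float(t["vertical_fov"]))/2)
for uv in((302,293),(335,290),(335,250),(365,243)):
    d=t["range_z"][uv[1],uv[0]];K=np.array([[f,0,float(t["cx"])],[0,f,float(t["cy"])],[0,0,1]])
    p=cv2.undistortPoints(np.array([[uv]],float),K,t["distortion"])[0,0];print(uv,(t["pose"]@[p[0]*d,p[1]*d,d,1]).round(1))
E
```

```text
hub (549.1387939453125, -114.73779296875) 105.72215270996094 [ 549.1058392  -114.72267827] 105.32401876579723
redpx 128 296 308 287 299
knob [[486.9122935  -40.83336692 130.        ]] [[489.57335733 -40.81530316 130.        ]]
dot [[ 549.05394209 -115.03605424   75.        ]]
(365, 244) [[ 600. -180.  100.]]
(208, 168) [[779. 178.  80.]]
(362, 180) [[ 768. -181.   25.]]
(407, 174) [[ 784. -289.   20.]]
(457, 322) [[ 433. -396.   15.]]
scene 275 289 192 200 [[489.24461659 -47.4612044  130.        ]]
(302, 293) [487.5 -41.1 129.7   1. ]
(335, 290) [ 498.9 -113.5   82.3    1. ]
(335, 250) [ 588.9 -113.8   81.9    1. ]
(365, 243) [ 597.  -177.3  127.8    1. ]
```

Emit:
jog_arm(
  rows=[
    [-0.12, -0.12, 0.03, 0, 0, 0],
    [-0.25, -0.25, 0.06, 0, 0, 0],
    [-0.38, -0.38, 0.1, 0, 0, 0],
    [-0.5, -0.5, 0.15, 0, 0, 0],
    [-0.62, -0.62, 0.2, 0, 0, 0],
    [-0.75, -0.75, 0.25, 0, 0, 0],
    [-0.88, -0.88, 0.28, 0, 0, 0],
    [-1, -1, 0.3, 0, 0, 0],
  ],
  gripper=0,
  newtons=20,
)

```text
t: 1.1
ee_pos: [290.1, 477.0, 219.8]
orientation: [0.181, 0.983, -0.0, -0.0]
force: [0.2, -0.3, -0.4]
grip_width: -0.3
gripper_force: 0.0
```

Emit:
jog_arm(
  rows=[
    [-0.12, -0.12, 0.03, 0, 0, 0],
    [-0.25, -0.25, 0.06, 0, 0, 0],
    [-0.38, -0.38, 0.1, 0, 0, 0],
    [-0.5, -0.5, 0.15, 0, 0, 0],
    [-0.62, -0.62, 0.2, 0, 0, 0],
    [-0.75, -0.75, 0.25, 0, 0, 0],
    [-0.88, -0.88, 0.28, 0, 0, 0],
    [-1, -1, 0.3, 0, 0, 0],
  ],
)

```text
t: 2.1
ee_pos: [347.8, 347.9, 189.8]
orientation: [0.181, 0.983, -0.0, -0.0]
force: [0.8, -0.8, 0.2]
grip_width: 0.1
gripper_force: 0.0
```

Emit:
jog_arm(
  rows=[
    [-0.12, -0.12, 0.03, 0, 0, 0],
    [-0.25, -0.25, 0.06, 0, 0, 0],
    [-0.38, -0.38, 0.1, 0, 0, 0],
    [-0.5, -0.5, 0.15, 0, 0, 0],
    [-0.62, -0.62, 0.2, 0, 0, 0],
    [-0.75, -0.75, 0.25, 0, 0, 0],
    [-0.88, -0.88, 0.28, 0, 0, 0],
    [-1, -1, 0.3, 0, 0, 0],
  ],
)

```text
t: 3.1
ee_pos: [405.5, 218.9, 159.7]
orientation: [0.181, 0.983, -0.0, -0.0]
force: [-0.2, 0.5, 0.1]
grip_width: 0.2
gripper_force: 0.0
```

Emit:
jog_arm(
  rows=[
    [-0.12, -0.12, 0, 0, 0, 0],
    [-0.25, -0.25, 0, 0, 0, 0],
    [-0.38, -0.38, 0, 0, 0, 0],
    [-0.5, -0.5, 0, 0, 0, 0],
    [-0.62, -0.62, 0, 0, 0, 0],
    [-0.75, -0.75, 0, 0, 0, 0],
    [-0.88, -0.88, 0, 0, 0, 0],
    [-1, -1, 0, 0, 0, 0],
  ],
)

```text
t: 4.1
ee_pos: [463.3, 89.8, 160.0]
orientation: [0.181, 0.983, 0.0, 0.0]
force: [-0.4, 0.5, -0.2]
grip_width: 0.1
gripper_force: 0.0
```

Emit:
jog_arm(
  rows=[
    [-0.1, -0.1, 0, 0, 0, 0],
    [-0.22, -0.22, 0.05, 0, 0, 0],
    [-0.34, -0.34, 0.12, 0, 0, 0],
    [-0.46, -0.46, 0.2, 0, 0, 0],
    [-0.56, -0.57, 0.28, 0, 0, 0],
    [-0.64, -0.66, 0.35, 0, 0, 0],
    [-0.69, -0.71, 0.39, 0, 0, 0],
    [-0.7, -0.72, 0.4, 0, 0, 0],
  ],
)

```text
t: 5.1
ee_pos: [502.6, -1.7, 119.7]
orientation: [0.182, 0.983, -0.0, -0.0]
force: [0.0, 0.4, 0.4]
grip_width: 0.1
gripper_force: 0.0
```

```bash
cat >> h.py <<'E'
HUB=np.array([549.,-115.]); X=np.array([-.934,.357]); Y=np.array([.357,.934])
def knob(ctrl):
    "knob angle (rad) from both cameras, top-face pixels"
    out=[]
    t=ctrl.get_obs()["t"]; c=ctrl.read_camera("top"); m=red(c,(270,200,400,340)); v,u=np.nonzero(m)
    if len(u)>25:
        p=ray(c,[[u.mean(),v.mean()]],128)[0,:2]-HUB; out.append((t,len(u),np.arctan2(p[1],p[0]).round(3),np.hypot(*p).round(1)))
    return out,c
E
python3 - <<'E'
from h import *
from cell import ctrl
k,c=knob(ctrl); o=ctrl.get_obs(); print(k,o["ee_pos"],o["orientation"])
cv2.imwrite("pics/a.png",cv2.resize(c["color"][200:340,240:440,::-1],None,fx=4,fy=4))
E
```

```text
[] [502.54028459  -1.51825643 119.79465339] [ 1.81480496e-01  9.83394535e-01 -1.10068139e-05 -1.36969134e-04]
```

View pics/a.png

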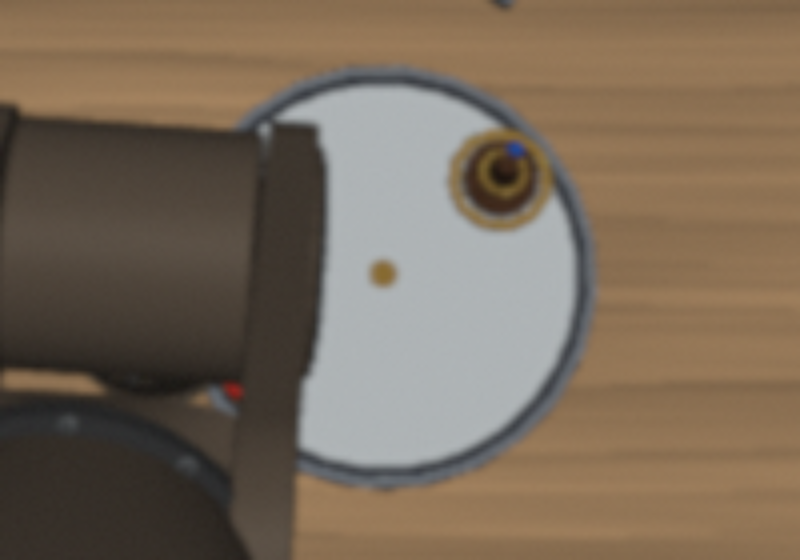

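The arm hides the knob from the top camera: only a red sliver shows near crop (230,390). The stand is clear at crop (500,175). I'll measure from the scene camera instead.

```bash
cat >> h.py <<'E'
def knob2(ctrl,c=None):
    t=ctrl.get_obs()["t"]; c=c or ctrl.read_camera("scene")
    h=cv2.cvtColor(c["color"],cv2.COLOR_RGB2HSV); m=((h[...,0]<6)|(h[...,0]>174))&(h[...,1]>150)&(h[...,2]>50)
    k=np.zeros_like(m);k[150:330,190:370]=1; v,u=np.nonzero(m&k)
    if len(u)<25: return None,c
    p=ray(c,[[(u.min()+u.max())/2,v.min()+4]],130)[0,:2]-HUB
    return (t,len(u),u.min(),u.max(),v.min(),v.max(),np.arctan2(p[1],p[0]).round(3),np.hypot(*p).round(1)),c
E
python3 - <<'E'
from h import *
from cell import ctrl
print(knob2(ctrl,dict(np.load("scene0.npz")))[0]); k,c=knob2(ctrl); print(k)
cv2.imwrite("pics/b.png",cv2.resize(c["color"][110:320,190:390,::-1],None,fx=2.8,fy=2.8))
E
```

```text
(5.15, 292, np.int64(275), np.int64(289), np.int64(192), np.int64(220), np.float64(2.298), np.float64(90.2))
(5.15, 294, np.int64(275), np.int64(289), np.int64(192), np.int64(220), np.float64(2.298), np.float64(90.2))
```

View pics/b.png

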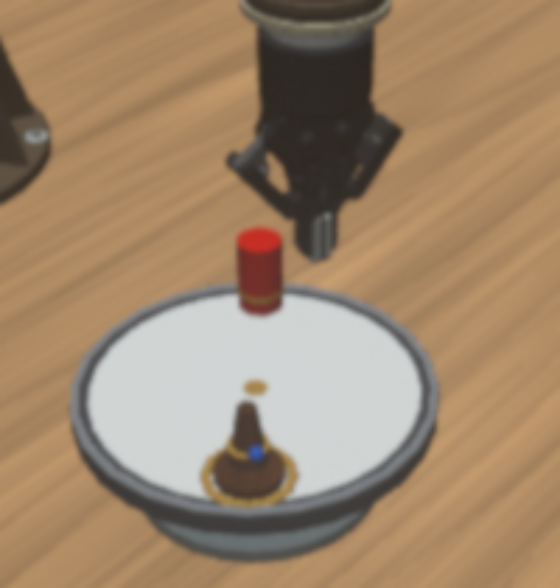

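The knob at crop (260,270) stands upright with the closed fingers at (318,240) beside it, their tips below the knob top, and the stand is opposite at (248,460). Next is the counter-clockwise push.

```bash
cat >> h.py <<'E'
def tool(p,p0): d=np.asarray(p)-p0; return np.round(np.array([d[...,:2]@X,d[...,:2]@Y,-d[...,2]]).T/100,2).tolist()
def track(ct): # commanded position from summed units
    return np.r_[np.array([231.87,607.23])+100*(ct[0]*X+ct[1]*Y),250-100*ct[2]]
E
python3 - <<'E'
from h import *
c0=np.array([-4.70,-4.72,1.3]); p0=track(c0);print(p0)
F=[0,0,.01,.04,.10,.19,.31,.45,.60,.75,.90,.98,1.0,1.0,1.0,1.0]
D=[38,34,31.5]+[31]*8+[33,42,50,50,50]; Z=[120]*12+[130,145,165,180]
a=2.268+np.array(F); P=np.c_[HUB+95.5*np.c_[np.cos(a),np.sin(a)]+np.array(D)[:,None]*Y,Z]
print(P.round(0)[[0,7,10,15]].tolist());r=tool(P[:8],p0);print(r);p1=track(c0+r[-1]);print(tool(P[8:],p1))
E
```

```text
[502.346  -1.408 120.   ]
[[501.0, -6.0, 120.0], [473.0, -47.0, 120.0], [465.0, -89.0, 120.0], [472.0, -80.0, 180.0]]
[[-0.01, -0.05, -0.0], [-0.01, -0.09, -0.0], [-0.0, -0.12, -0.0], [0.01, -0.15, -0.0], [0.04, -0.21, -0.0], [0.07, -0.29, -0.0], [0.09, -0.4, -0.0], [0.11, -0.53, -0.0]]
[[-0.0, -0.14, -0.0], [-0.02, -0.28, -0.0], [-0.07, -0.42, -0.0], [-0.1, -0.47, -0.0], [-0.11, -0.4, -0.1], [-0.11, -0.32, -0.25], [-0.11, -0.32, -0.45], [-0.11, -0.32, -0.6]]
```

Emit:
jog_arm(
  rows=[
    [-0.01, -0.05, 0, 0, 0, 0],
    [-0.01, -0.09, 0, 0, 0, 0],
    [0, -0.12, 0, 0, 0, 0],
    [0.01, -0.15, 0, 0, 0, 0],
    [0.04, -0.21, 0, 0, 0, 0],
    [0.07, -0.29, 0, 0, 0, 0],
    [0.09, -0.4, 0, 0, 0, 0],
    [0.11, -0.53, 0, 0, 0, 0],
  ],
)

```text
t: 6.2
ee_pos: [472.9, -47.8, 120.0]
orientation: [0.181, 0.983, -0.0, 0.0]
force: [0.1, 0.3, -0.5]
grip_width: 0.3
gripper_force: 0.0
```

Emit:
jog_arm(
  rows=[
    [0, -0.14, 0, 0, 0, 0],
    [-0.02, -0.28, 0, 0, 0, 0],
    [-0.07, -0.42, 0, 0, 0, 0],
    [-0.1, -0.47, 0, 0, 0, 0],
    [-0.11, -0.4, -0.1, 0, 0, 0],
    [-0.11, -0.32, -0.25, 0, 0, 0],
    [-0.11, -0.32, -0.45, 0, 0, 0],
    [-0.11, -0.32, -0.6, 0, 0, 0],
  ],
)

```text
t: 7.2
ee_pos: [472.7, -80.1, 181.3]
orientation: [0.181, 0.983, 0.0, 0.0]
force: [0.2, 0.4, -0.5]
grip_width: 0.4
gripper_force: 0.0
```

Run:
```python
from h import *
from cell import ctrl
for i in range(2):
    k,c=knob2(ctrl); print(k); k,c2=knob(ctrl); print(k)
np.savez("s1.npz",**c);np.savez("t1.npz",**c2);print(ctrl.get_obs()["ee_pos"])
cv2.imwrite("pics/c.png",np.vstack([cv2.resize(c["color"][110:320,190:390,::-1],(400,300)),cv2.resize(c2["color"][200:340,240:440,::-1],(400,280))]))
```

```text
(7.2, 367, np.int64(218), np.int64(234), np.int64(221), np.int64(253), np.float64(-2.419), np.float64(98.5))
[]
(7.3, 379, np.int64(217), np.int64(233), np.int64(225), np.int64(256), np.float64(-2.301), np.float64(99.9))
[(7.35, 31, np.float64(-2.213), np.float64(103.4))]
[472.34697734 -80.62230706 180.1115502 ]
```

View pics/c.png

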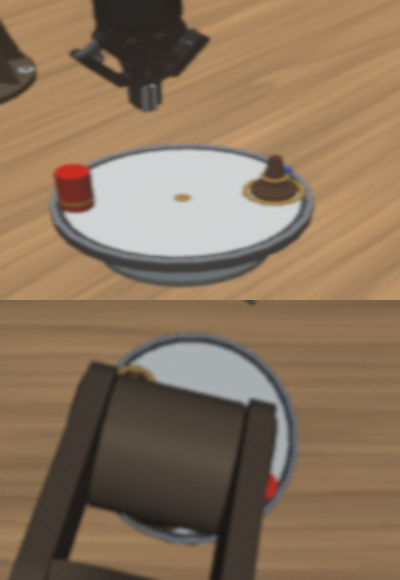

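The scene half shows the knob at (74,188) swinging clear of the fingers and the stand upright at (275,185). The speed is about 1.18 rad/s. Now I'll meet the stand.

```bash
cat >> h.py <<'E'
from scipy.integrate import odeint
def pred(th,w,ts): return odeint(lambda y,t:[y[1],-.026*(1+y[1])],[th,w],np.r_[0,ts])[1:]
def follow(c0,th,w,dt0,n=8,lead=0.02):
    "th,w: stand angle/speed at measurement, dt0 s before next row starts"
    y=pred(th,w,dt0+lead+.125*np.arange(1,n+1)); a=y[:,0]
    P=np.c_[HUB+85*np.c_[np.cos(a),np.sin(a)],np.full(n,180.)]
    r=tool(P,track(c0)); print("angle",a[[0,-1]].round(2),"w",y[-1,1].round(3)); print(r); return r
E
python3 - <<'E'
from h import *
r=follow(np.array([-4.70,-5.57,.70]),-2.31+np.pi,1.18,.1)
E
```

```text
angle [1.12 2.12] w 1.117
[[-0.91, 0.8, -0.0], [-0.79, 0.8, -0.0], [-0.67, 0.79, -0.0], [-0.55, 0.75, -0.0], [-0.44, 0.71, -0.0], [-0.34, 0.64, -0.0], [-0.25, 0.56, -0.0], [-0.17, 0.48, -0.0]]
```

Emit:
jog_arm(
  rows=[
    [-0.06, 0.11, 0, 0, 0, 0],
    [-0.12, 0.22, 0, 0, 0, 0],
    [-0.19, 0.34, 0, 0, 0, 0],
    [-0.26, 0.46, 0, 0, 0, 0],
    [-0.31, 0.56, 0, 0, 0, 0],
    [-0.32, 0.6, 0, 0, 0, 0],
    [-0.25, 0.56, 0, 0, 0, 0],
    [-0.17, 0.48, 0, 0, 0, 0],
  ],
)

```text
t: 8.4
ee_pos: [504.1, -42.2, 179.9]
orientation: [0.181, 0.983, -0.0, -0.0]
force: [-0.8, -0.7, -0.3]
grip_width: -0.1
gripper_force: 0.0
```

Run:
```python
from h import *
from cell import ctrl
k,c=knob2(ctrl); print(k); np.savez("s2.npz",**c);print(ctrl.get_obs()["ee_pos"])
th=k[-2]+np.pi; w=(k[-2]+2.31)/(k[0]-7.3); print(w)
follow(np.array([-4.87,-5.09,.70]),th,1.13,.05)
cv2.imwrite("pics/d.png",cv2.resize(c["color"][110:320,190:390,::-1],None,fx=2.8,fy=2.8))
```

```text
(8.4, 312, np.int64(258), np.int64(274), np.int64(254), np.int64(287), np.float64(-1.125), np.float64(96.3))
[502.57519759 -42.6561475  179.80217975]
1.0772727272727267
angle [2.24 3.19] w 1.072
[[0.06, -0.09, -0.0], [0.11, -0.19, -0.0], [0.15, -0.3, -0.0], [0.17, -0.42, -0.0], [0.18, -0.53, -0.0], [0.17, -0.65, -0.0], [0.14, -0.76, -0.0], [0.11, -0.87, -0.0]]
```

View pics/d.png

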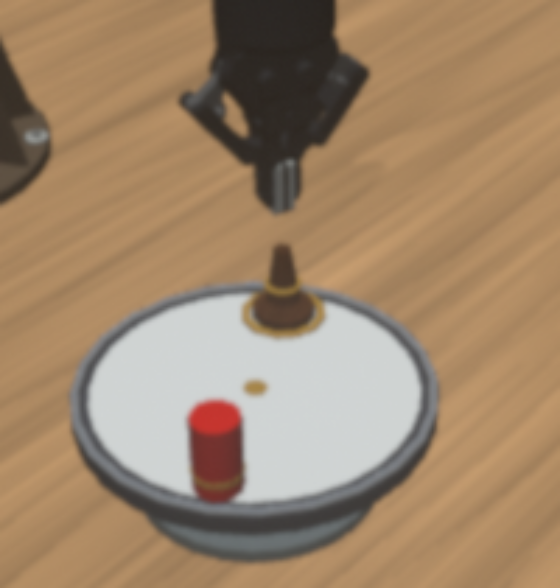

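The fingers hang straight over the cone tip at crop (282,245) and the knob is opposite at (216,450). Following.

Emit:
jog_arm(
  rows=[
    [0.06, -0.09, 0, 0, 0, 0],
    [0.11, -0.19, 0, 0, 0, 0],
    [0.15, -0.3, 0, 0, 0, 0],
    [0.17, -0.42, 0, 0, 0, 0],
    [0.18, -0.53, 0, 0, 0, 0],
    [0.17, -0.65, 0, 0, 0, 0],
    [0.14, -0.76, 0, 0, 0, 0],
    [0.11, -0.87, 0, 0, 0, 0],
  ],
)

```text
t: 9.45
ee_pos: [464.0, -120.2, 180.0]
orientation: [0.181, 0.983, -0.0, 0.0]
force: [1.0, 0.3, -0.4]
grip_width: 0.0
gripper_force: 0.0
```

Run:
```python
from h import *
from cell import ctrl
k,c=knob2(ctrl); k2,_=knob(ctrl); print(k,k2); p=ctrl.get_obs()["ee_pos"]
print("tool ang",np.arctan2(p[1]+115,p[0]-549)%6.283)
if k:
    th=k[-2]+np.pi; print("w",(k[-2]+1.125)/(k[0]-8.4))
    follow(np.array([-4.76,-5.96,.70]),th,1.04,.1)
```

```text
(9.45, 313, np.int64(316), np.int64(331), np.int64(241), np.int64(273), np.float64(-0.014), np.float64(92.6)) [(9.5, 133, np.float64(0.078), np.float64(93.7))]
tool ang 3.205982093895658
w 1.058095238095239
angle [3.38 4.26] w 0.981
[[-0.08, -0.14, -0.0], [-0.15, -0.22, -0.0], [-0.23, -0.3, -0.0], [-0.31, -0.36, -0.0], [-0.4, -0.42, -0.0], [-0.5, -0.46, -0.0], [-0.6, -0.49, -0.0], [-0.71, -0.5, -0.0]]
```

Emit:
jog_arm(
  rows=[
    [-0.08, -0.14, 0, 0, 0, 0],
    [-0.15, -0.22, 0, 0, 0, 0],
    [-0.23, -0.3, 0, 0, 0, 0],
    [-0.31, -0.37, 0, 0, 0, 0],
    [-0.41, -0.42, 0, 0, 0, 0],
    [-0.51, -0.47, 0, 0, 0, 0],
    [-0.61, -0.49, 0, 0, 0, 0],
    [-0.73, -0.5, 0, 0, 0, 0],
  ],
)

```text
t: 10.55
ee_pos: [514.9, -192.4, 180.0]
orientation: [0.181, 0.983, 0.0, -0.0]
force: [-1.0, -0.0, 0.0]
grip_width: -0.2
gripper_force: 0.0
```

Run:
```python
from h import *
from cell import ctrl
k,_=knob(ctrl); print(k); p=ctrl.get_obs()["ee_pos"]
print("tool ang",np.arctan2(p[1]+115,p[0]-549)%6.283)
dt=.05
if not k: k,_=knob2(ctrl); print(k); k=[(k[0],0,k[-2])] if k else [(10.55,0,1.14)]; dt=.1
k=k[0]
print("w",(k[2]-.078)/(k[0]-9.5))
follow(np.array([-5.49,-6.46,.70]),k[2]+np.pi,1.0,dt)
```

```text
[(10.55, 134, np.float64(1.135), np.float64(94.7))]
tool ang 4.317314449513071
w 1.006666666666666
angle [4.47 5.32] w 0.945
[[-0.16, 0.0, -0.0], [-0.26, 0.02, -0.0], [-0.36, 0.05, -0.0], [-0.45, 0.1, -0.0], [-0.54, 0.15, -0.0], [-0.62, 0.21, -0.0], [-0.69, 0.29, -0.0], [-0.75, 0.36, -0.0]]
```

Emit:
jog_arm(
  rows=[
    [-0.14, 0, 0, 0, 0, 0],
    [-0.25, 0.02, 0, 0, 0, 0],
    [-0.36, 0.05, 0, 0, 0, 0],
    [-0.45, 0.1, 0, 0, 0, 0],
    [-0.54, 0.15, 0, 0, 0, 0],
    [-0.62, 0.21, 0, 0, 0, 0],
    [-0.69, 0.29, 0, 0, 0, 0],
    [-0.75, 0.36, 0, 0, 0, 0],
  ],
)

```text
t: 11.6
ee_pos: [597.7, -184.8, 180.0]
orientation: [0.181, 0.983, 0.0, -0.0]
force: [-0.2, 0.3, -0.7]
grip_width: -0.3
gripper_force: 0.0
```

Run:
```python
from h import *
from cell import ctrl
k,_=knob(ctrl); print(k); p=ctrl.get_obs()["ee_pos"]
print("tool ang",np.arctan2(p[1]+115,p[0]-549)%6.283)
dt=.05
if not k: k,_=knob2(ctrl); print(k); k=[(k[0],0,k[-2])] if k else [(11.6,0,2.16)]; dt=.1
k=k[0]
print("w",(k[2]-1.135)/(k[0]-10.55))
follow(np.array([-6.24,-6.10,.70]),k[2]+np.pi,.95,dt)
```

```text
[(11.6, 111, np.float64(2.093), np.float64(97.2))]
tool ang 5.333135989191468
w 0.9123809523809533
angle [5.42 6.22] w 0.896
[[-0.05, 0.08, -0.0], [-0.09, 0.17, -0.0], [-0.12, 0.26, -0.0], [-0.14, 0.36, -0.0], [-0.15, 0.46, -0.0], [-0.15, 0.55, -0.0], [-0.14, 0.65, -0.0], [-0.11, 0.74, -0.0]]
```

Emit:
jog_arm(
  rows=[
    [-0.05, 0.08, 0, 0, 0, 0],
    [-0.09, 0.17, 0, 0, 0, 0],
    [-0.12, 0.26, 0, 0, 0, 0],
    [-0.14, 0.36, 0, 0, 0, 0],
    [-0.15, 0.46, 0, 0, 0, 0],
    [-0.15, 0.55, 0, 0, 0, 0],
    [-0.14, 0.65, 0, 0, 0, 0],
    [-0.11, 0.74, 0, 0, 0, 0],
  ],
)

```text
t: 12.65
ee_pos: [634.0, -119.4, 180.0]
orientation: [0.181, 0.983, 0.0, -0.0]
force: [0.4, 0.7, -0.2]
grip_width: 0.2
gripper_force: 0.0
```

Run:
```python
from h import *
from cell import ctrl
k,_=knob2(ctrl); print(k); p=ctrl.get_obs()["ee_pos"]
print("tool ang",np.arctan2(p[1]+115,p[0]-549)%6.283)
dt=.05
k=[(k[0],0,k[-2]%6.283)] if k else [(12.65,0,3.06)]
k=k[0]
print("w",(k[2]-2.093)/(k[0]-11.6))
follow(np.array([-6.35,-5.36,.70]),k[2]+np.pi,.9,dt)
```

```text
(12.65, 316, np.int64(238), np.int64(253), np.int64(199), np.int64(228), np.float64(3.078), np.float64(96.7))
tool ang 6.243442738191755
w 0.9380952380952373
angle [6.39 7.15] w 0.848
[[0.05, 0.13, -0.0], [0.1, 0.22, -0.0], [0.16, 0.29, -0.0], [0.22, 0.36, -0.0], [0.29, 0.42, -0.0], [0.37, 0.47, -0.0], [0.45, 0.51, -0.0], [0.53, 0.55, -0.0]]
```

Emit:
jog_arm(
  rows=[
    [0.04, 0.12, 0, 0, 0, 0],
    [0.1, 0.21, 0, 0, 0, 0],
    [0.16, 0.29, 0, 0, 0, 0],
    [0.22, 0.36, 0, 0, 0, 0],
    [0.29, 0.42, 0, 0, 0, 0],
    [0.37, 0.47, 0, 0, 0, 0],
    [0.45, 0.51, 0, 0, 0, 0],
    [0.53, 0.55, 0, 0, 0, 0],
  ],
)

```text
t: 13.7
ee_pos: [603.5, -49.4, 180.0]
orientation: [0.181, 0.983, -0.0, -0.0]
force: [0.7, -0.8, -0.1]
grip_width: 0.0
gripper_force: 0.0
```

Run:
```python
from h import *
from cell import ctrl
k,_=knob2(ctrl); print(k); p=ctrl.get_obs()["ee_pos"]
print("tool ang",np.arctan2(p[1]+115,p[0]-549)%6.283)
dt=.05
k=[(k[0],0,k[-2]%6.283)] if k else [(13.7,0,3.06+.9)]
k=k[0]
print("w",(k[2]-3.078)/(k[0]-12.65))
follow(np.array([-5.82,-4.81,.70]),k[2]+np.pi,.85,dt)
```

```text
(13.7, 373, np.int64(218), np.int64(234), np.int64(222), np.int64(254), np.float64(-2.389), np.float64(98.2))
tool ang 0.8902393716898118
w 0.7771428571428586
angle [7.2  7.92] w 0.799
[[0.04, 0.01, -0.0], [0.12, 0.03, -0.0], [0.21, 0.04, -0.0], [0.3, 0.05, -0.0], [0.39, 0.04, -0.0], [0.47, 0.02, -0.0], [0.55, 0.0, -0.0], [0.63, -0.03, -0.0]]
```

Emit:
jog_arm(
  rows=[
    [0.07, 0.02, 0, 0, 0, 0],
    [0.15, 0.03, 0, 0, 0, 0],
    [0.23, 0.04, 0, 0, 0, 0],
    [0.32, 0.05, 0, 0, 0, 0],
    [0.4, 0.04, 0, 0, 0, 0],
    [0.48, 0.02, 0, 0, 0, 0],
    [0.56, 0, 0, 0, 0, 0],
    [0.64, -0.03, 0, 0, 0, 0],
  ],
)

```text
t: 14.75
ee_pos: [542.6, -29.7, 180.0]
orientation: [0.181, 0.983, -0.0, 0.0]
force: [-1.3, -0.1, 0.6]
grip_width: 0.2
gripper_force: 0.0
```

Run:
```python
from h import *
from cell import ctrl
k,_=knob2(ctrl); print(k); p=ctrl.get_obs()["ee_pos"]
print("tool ang",np.arctan2(p[1]+115,p[0]-549)%6.283)
dt=.05
k=[(k[0],0,k[-2]%6.283)] if k else [(14.75,0,4.75)]
k=k[0]
print("w",(k[2]-3.078)/(k[0]-12.65))
follow(np.array([-5.18,-4.84,.70]),k[2]+np.pi,.81,dt)
```

```text
(14.75, 376, np.int64(235), np.int64(251), np.int64(247), np.int64(280), np.float64(-1.568), np.float64(97.7))
tool ang 1.6597529417916168
w 0.7795238095238096
angle [8.01 8.7 ] w 0.76
[[0.06, -0.04, -0.0], [0.14, -0.08, -0.0], [0.2, -0.14, -0.0], [0.26, -0.2, -0.0], [0.31, -0.26, -0.0], [0.36, -0.33, -0.0], [0.4, -0.4, -0.0], [0.43, -0.47, -0.0]]
```

Emit:
jog_arm(
  rows=[
    [0.06, -0.04, 0, 0, 0, 0],
    [0.14, -0.08, 0, 0, 0, 0],
    [0.2, -0.14, 0, 0, 0, 0],
    [0.26, -0.2, 0, 0, 0, 0],
    [0.31, -0.26, 0, 0, 0, 0],
    [0.36, -0.33, 0, 0, 0, 0],
    [0.4, -0.4, 0, 0, 0, 0],
    [0.43, -0.47, 0, 0, 0, 0],
  ],
)

```text
t: 15.8
ee_pos: [485.8, -58.7, 180.0]
orientation: [0.181, 0.983, -0.0, -0.0]
force: [0.1, -0.3, -0.3]
grip_width: 0.1
gripper_force: 0.0
```

Run:
```python
from h import *
from cell import ctrl
k,_=knob2(ctrl); print(k); p=ctrl.get_obs()["ee_pos"]
print("tool ang",np.arctan2(p[1]+115,p[0]-549)%6.283)
follow(np.array([-4.75,-5.31,.70]),k[-2]%6.283+np.pi,.76,.05)
```

```text
(15.8, 247, np.int64(276), np.int64(293), np.int64(254), np.int64(287), np.float64(-0.811), np.float64(93.8))
tool ang 2.421714789637497
angle [8.76 9.4 ] w 0.712
[[0.02, -0.05, -0.0], [0.04, -0.13, -0.0], [0.05, -0.21, -0.0], [0.06, -0.29, -0.0], [0.06, -0.36, -0.0], [0.05, -0.44, -0.0], [0.03, -0.52, -0.0], [0.01, -0.59, -0.0]]
```

Emit:
jog_arm(
  rows=[
    [0.02, -0.06, 0, 0, 0, 0],
    [0.04, -0.13, 0, 0, 0, 0],
    [0.05, -0.21, 0, 0, 0, 0],
    [0.06, -0.29, 0, 0, 0, 0],
    [0.06, -0.36, 0, 0, 0, 0],
    [0.05, -0.44, 0, 0, 0, 0],
    [0.03, -0.52, 0, 0, 0, 0],
    [0.01, -0.59, 0, 0, 0, 0],
  ],
)

```text
t: 16.85
ee_pos: [464.2, -113.7, 180.0]
orientation: [0.181, 0.983, -0.0, 0.0]
force: [0.1, 0.1, -0.4]
grip_width: 0.1
gripper_force: 0.0
```

Run:
```python
from h import *
from cell import ctrl
k2,_=knob2(ctrl); k,_=knob(ctrl); print(k2,k); p=ctrl.get_obs()["ee_pos"]
print("tool ang",np.arctan2(p[1]+115,p[0]-549)%6.283,p)
y=pred(k2[-2],.71,np.arange(1,15)); print(np.c_[k2[0]+np.arange(1,15),y].round(2).tolist())
```

```text
(16.85, 317, np.int64(314), np.int64(329), np.int64(242), np.int64(274), np.float64(-0.061), np.float64(91.8)) [(16.9, 134, np.float64(0.003), np.float64(93.7))]
tool ang 3.127091919107212 [ 464.28311423 -113.77145682  180.01347776]
[[17.85, 0.63, 0.67], [18.85, 1.27, 0.62], [19.85, 1.87, 0.58], [20.85, 2.44, 0.54], [21.85, 2.96, 0.5], [22.85, 3.44, 0.46], [23.85, 3.88, 0.43], [24.85, 4.29, 0.39], [25.85, 4.66, 0.35], [26.85, 5.0, 0.32], [27.85, 5.3, 0.28], [28.85, 5.57, 0.25], [29.85, 5.8, 0.22], [30.85, 6.01, 0.19]]
```

Run:
```python
from h import *
c=np.array([-4.74,-5.90,.70]);print(track(c)); a=2.55
P=np.r_[HUB+95.5*np.r_[np.cos(a),np.sin(a)]-31*Y,180.]; print(P,tool(P,track(c)))
```

```text
[ 463.956 -113.048  180.   ]
[458.66288739 -90.69520499 180.        ] [0.13, 0.19, -0.0]
```

Emit:
jog_arm(
  rows=[
    [0.01, 0.02, 0, 0, 0, 0],
    [0.03, 0.05, 0, 0, 0, 0],
    [0.05, 0.08, 0, 0, 0, 0],
    [0.07, 0.11, 0, 0, 0, 0],
    [0.09, 0.14, 0, 0, 0, 0],
    [0.11, 0.17, 0, 0, 0, 0],
    [0.13, 0.19, 0, 0, 0, 0],
    [0.13, 0.19, 0, 0, 0, 0],
  ],
)

```text
t: 17.95
ee_pos: [458.7, -90.5, 180.0]
orientation: [0.181, 0.983, 0.0, -0.0]
force: [-0.5, 0.1, 0.1]
grip_width: -0.1
gripper_force: 0.0
```

Emit:
jog_arm(
  rows=[
    [0, 0, 0.05, 0, 0, 0],
    [0, 0, 0.12, 0, 0, 0],
    [0, 0, 0.2, 0, 0, 0],
    [0, 0, 0.3, 0, 0, 0],
    [0, 0, 0.4, 0, 0, 0],
    [0, 0, 0.5, 0, 0, 0],
    [0, 0, 0.57, 0, 0, 0],
    [0, 0, 0.6, 0, 0, 0],
  ],
)

```text
t: 18.95
ee_pos: [458.7, -90.6, 119.5]
orientation: [0.181, 0.983, 0.0, -0.0]
force: [-0.3, -0.5, -0.3]
grip_width: 0.4
gripper_force: 0.0
```

Run:
```python
from h import *
from cell import ctrl
k2,_=knob2(ctrl); k,_=knob(ctrl); print(k2,k,ctrl.get_obs()["ee_pos"])
```

```text
(18.95, 309, np.int64(316), np.int64(331), np.int64(204), np.int64(233), np.float64(1.279), np.float64(89.3)) [] [458.7132499  -90.62868714 119.74503796]
```

Emit:
jog_arm(
  rows=[
    [0, 0, 0, 0, 0, 0],
    [0, 0, 0, 0, 0, 0],
    [0, 0, 0, 0, 0, 0],
    [0, 0, 0, 0, 0, 0],
    [0, 0, 0, 0, 0, 0],
    [0, 0, 0, 0, 0, 0],
    [0, 0, 0, 0, 0, 0],
    [0, 0, 0, 0, 0, 0],
  ],
)

```text
t: 20.05
ee_pos: [458.8, -90.6, 120.0]
orientation: [0.181, 0.983, -0.0, -0.0]
force: [-0.5, 0.2, 0.5]
grip_width: -0.2
gripper_force: 0.0
```

Run:
```python
from h import *
from cell import ctrl
k2,_=knob2(ctrl); o=ctrl.get_obs(); print(k2,o["t"]); w=(k2[-2]-1.279)/(k2[0]-18.95); print(w)
y=pred(k2[-2],w-.02,.05+.125*np.arange(1,17)); print(y.round(3).tolist())
```

```text
(20.05, 292, np.int64(292), np.int64(306), np.int64(193), np.int64(221), np.float64(1.938), np.float64(91.4)) 20.1
0.5990909090909083
[[2.039, 0.572], [2.11, 0.567], [2.18, 0.562], [2.25, 0.557], [2.32, 0.552], [2.388, 0.547], [2.456, 0.542], [2.524, 0.537], [2.59, 0.532], [2.657, 0.527], [2.722, 0.522], [2.787, 0.517], [2.851, 0.512], [2.915, 0.507], [2.978, 0.502], [3.04, 0.497]]
```

Run:
```python
from h import *
c=np.array([-4.61,-5.71,1.3])
F=np.r_[[2.55]*6,2.575,2.615,2.615+.045*np.arange(1,9)]; F=np.r_[F,F[-1]+np.cumsum([.038,.03,.022,.015,.009,.005,.002,0])]
P=np.c_[HUB+95.5*np.c_[np.cos(F),np.sin(F)]-31*Y,np.full(24,120.)]
for i in range(3):
    r=tool(P[8*i:8*i+8],track(c)); print(r); c=c+r[-1]
print(P[-1])
```

```text
[[-0.0, -0.0, -0.0], [-0.0, -0.0, -0.0], [-0.0, -0.0, -0.0], [-0.0, -0.0, -0.0], [-0.0, -0.0, -0.0], [-0.0, -0.0, -0.0], [0.0, -0.02, -0.0], [0.01, -0.06, -0.0]]
[[0.01, -0.04, -0.0], [0.01, -0.09, -0.0], [0.01, -0.13, -0.0], [0.01, -0.17, -0.0], [0.01, -0.22, -0.0], [0.01, -0.26, -0.0], [0.0, -0.3, -0.0], [-0.01, -0.34, -0.0]]
[[-0.0, -0.04, -0.0], [-0.01, -0.07, -0.0], [-0.02, -0.09, -0.0], [-0.02, -0.1, -0.0], [-0.02, -0.11, -0.0], [-0.02, -0.11, -0.0], [-0.02, -0.11, -0.0], [-0.02, -0.11, -0.0]]
[ 442.53224026 -139.6014099   120.        ]
```

Emit:
jog_arm(
  rows=[
    [0, 0, 0, 0, 0, 0],
    [0, 0, 0, 0, 0, 0],
    [0, 0, 0, 0, 0, 0],
    [0, 0, 0, 0, 0, 0],
    [0, 0, 0, 0, 0, 0],
    [0, 0, 0, 0, 0, 0],
    [0, -0.02, 0, 0, 0, 0],
    [0.01, -0.06, 0, 0, 0, 0],
  ],
)

```text
t: 21.1
ee_pos: [455.7, -96.0, 120.0]
orientation: [0.181, 0.983, -0.0, 0.0]
force: [0.4, -0.0, -0.1]
grip_width: -0.0
gripper_force: 0.0
```

Emit:
jog_arm(
  rows=[
    [0.01, -0.04, 0, 0, 0, 0],
    [0.01, -0.085, 0, 0, 0, 0],
    [0.01, -0.13, 0, 0, 0, 0],
    [0.01, -0.17, 0, 0, 0, 0],
    [0.01, -0.215, 0, 0, 0, 0],
    [0.005, -0.26, 0, 0, 0, 0],
    [0, -0.3, 0, 0, 0, 0],
    [-0.01, -0.34, 0, 0, 0, 0],
  ],
)

```text
t: 22.1
ee_pos: [444.5, -128.3, 120.0]
orientation: [0.181, 0.983, -0.0, -0.0]
force: [-0.2, -0.4, -0.4]
grip_width: -0.3
gripper_force: 0.0
```

Emit:
jog_arm(
  rows=[
    [-0.005, -0.035, 0, 0, 0, 0],
    [-0.01, -0.065, 0, 0, 0, 0],
    [-0.015, -0.085, 0, 0, 0, 0],
    [-0.02, -0.1, 0, 0, 0, 0],
    [-0.02, -0.108, 0, 0, 0, 0],
    [-0.02, -0.112, 0, 0, 0, 0],
    [-0.02, -0.114, 0, 0, 0, 0],
    [-0.02, -0.114, 0, 0, 0, 0],
  ],
)

```text
t: 23.1
ee_pos: [442.4, -139.4, 120.0]
orientation: [0.181, 0.983, -0.0, 0.0]
force: [-1.1, 0.5, 0.5]
grip_width: 0.3
gripper_force: 0.0
```

Run:
```python
from h import *
from cell import ctrl
for i in range(6): k2,c=knob2(ctrl); print(k2)
o=ctrl.get_obs(); print(o["ee_pos"],o["force"])
cv2.imwrite("pics/e.png",cv2.resize(c["color"][110:320,190:390,::-1],None,fx=2.8,fy=2.8))
```

```text
(23.1, 311, np.int64(237), np.int64(251), np.int64(200), np.int64(229), np.float64(3.121), np.float64(96.3))
(23.15, 315, np.int64(237), np.int64(251), np.int64(200), np.int64(229), np.float64(3.121), np.float64(96.3))
(23.2, 317, np.int64(237), np.int64(252), np.int64(200), np.int64(229), np.float64(3.114), np.float64(95.6))
(23.25, 321, np.int64(237), np.int64(252), np.int64(200), np.int64(229), np.float64(3.114), np.float64(95.6))
(23.3, 322, np.int64(237), np.int64(252), np.int64(199), np.int64(229), np.float64(3.091), np.float64(98.1))
(23.35, 320, np.int64(237), np.int64(252), np.int64(199), np.int64(229), np.float64(3.091), np.float64(98.1))
[ 442.34326746 -139.37368402  120.00120133] [-0.47938228  0.69109121 -0.14537109]
```

View pics/e.png

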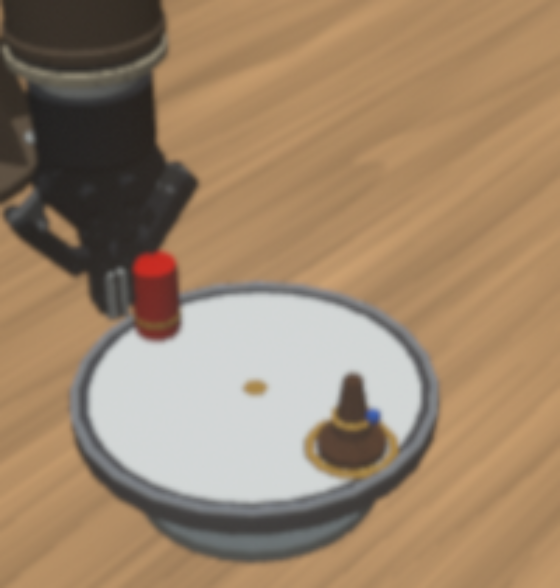

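The knob at crop (157,295) is stopped beside the fingers at (118,290), and the stand sits upright at (352,430). I'll back off from the knob and check for creep.

Emit:
jog_arm(
  rows=[
    [0, -0.02, 0, 0, 0, 0],
    [0, -0.06, 0, 0, 0, 0],
    [0, -0.1, 0, 0, 0, 0],
    [0, -0.15, 0, 0, 0, 0],
    [0, -0.2, 0, 0, 0, 0],
    [0, -0.2, 0, 0, 0, 0],
    [0, -0.2, 0, 0, 0, 0],
    [0, -0.2, 0, 0, 0, 0],
  ],
)

```text
t: 24.4
ee_pos: [435.2, -158.0, 120.0]
orientation: [0.181, 0.983, 0.0, -0.0]
force: [1.0, -0.8, -0.6]
grip_width: -0.2
gripper_force: 0.0
```

```bash
cat > m.py <<'E'
from h import *
from cell import ctrl
L=[]
for i in range(8):
    t=ctrl.get_obs()["t"]; c=ctrl.read_camera("scene"); h=c["color"].astype(float); w=np.clip(h[...,0]-1.5*h[...,1]-20,0,None); w[:150]=0;w[330:]=0;w[:,:190]=0;w[:,370:]=0
    v,u=np.mgrid[:480,:640]; L.append((t,(u*w).sum()/w.sum(),(v*w).sum()/w.sum()))
L=np.array(L);print(L[[0,-1]].round(2)); p=ray(c,L[:,1:],105)[:,:2]-HUB; a=np.unwrap(np.arctan2(p[:,1],p[:,0]));print(a.round(4),"w",np.polyfit(L[:,0],a,1)[0])
E
python3 m.py
```

```text
[[ 24.4  245.01 207.37]
 [ 24.75 245.05 207.33]]
[2.9646 2.9641 2.9638 2.9637 2.9634 2.9637 2.9635 2.9635] w -0.0026807935982869446
```

Emit:
jog_arm(
  rows=[
    [0, 0, -0.1, 0, 0, 0],
    [0, 0, -0.25, 0, 0, 0],
    [0, 0, -0.4, 0, 0, 0],
    [0, 0, -0.55, 0, 0, 0],
    [0, 0, -0.7, 0, 0, 0],
    [0, 0, -0.8, 0, 0, 0],
    [0, 0, -0.8, 0, 0, 0],
    [0, 0, -0.8, 0, 0, 0],
  ],
)

```text
t: 25.8
ee_pos: [435.0, -158.0, 199.7]
orientation: [0.181, 0.983, 0.0, -0.0]
force: [-0.5, -0.2, -0.4]
grip_width: -0.1
gripper_force: 0.0
```

```bash
python3 m.py && python3 -c "
from cell import ctrl
print(ctrl.get_obs()['ee_pos'],ctrl.close_job())"
```

```text
[[ 25.8  245.05 207.16]
 [ 26.15 245.05 207.17]]
[2.9605 2.9604 2.9605 2.9606 2.9604 2.9604 2.9606 2.9606] w 0.0003653744397186474
the job is handed in; nothing more can be done
[ 435.14694809 -158.05503627  199.82693386] None
```

I handed the job in at about 26 s: the platter was spun up to about 1.18 rad/s, its stand followed from above for about 8 s, then stopped gently by the knob and left at rest and free with the stand upright; the hand-in returned no verdict.

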